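# Load the dispensing deck

### The job

Load the dispensing deck: stand the large bottle, the small bottle, the square steel pot and the tip box each on the blue nest whose white shape matches its foot in shape and size, centred and turned so that the foot lies within the white. Keep all four upright throughout, and leave the beaker and the spatula where they are.

Things in the scene. Friction and masses are not known exactly. Their poses are not given: they have to be found in the camera images.
- flask_mid (a point): large round amber bottle with a black screw cap, standing: body diameter 50 mm with straight sides from the foot to 52 mm up, 78 mm tall in all, cap 32 mm across, about 0.18 kg. The point is on its axis, half-way up (39 mm above its foot); z up; its yaw has no meaning.
- vial_mid (a point): small round amber bottle with a black screw cap, standing: body diameter 30 mm with straight sides from the foot to 38 mm up, 62 mm tall in all, cap 23 mm across, about 0.05 kg. The point is on its axis, half-way up (31 mm above its foot); z up; its yaw has no meaning.
- pot_mid (a point): open square dark steel rinse pot, standing mouth up: 56 x 56 mm outside, 50 mm tall, walls 3 mm, about 0.16 kg. The point is at its centre, half-way up (25 mm above its foot); x and y along its sides, z up.
- tipbox_mid (a point): grey rectangular pipette tip box with rows of short white tip ends on top, standing: 56 mm along its x, 100 mm along its y, 44 mm tall plus 7 mm of tips, about 0.14 kg; grasped across its 56 mm width. The point is at the box's centre, 22 mm above its foot; z up.
- nest_flask_top (a point): fixed blue plate, 92 x 92 mm and 4 mm thick, with a raised white disc of 66 mm diameter in its middle, 2 mm thick, 8 mm larger all round than the foot of the large round bottle that belongs on it. The point lies at the centre of the white top, 6 mm above the deck; z up.
- nest_vial_top (a point): fixed blue plate, 92 x 92 mm and 4 mm thick, with a raised white disc of 46 mm diameter in its middle, 2 mm thick, 8 mm larger all round than the foot of the small round bottle that belongs on it. The point lies at the centre of the white top, 6 mm above the deck; z up.
- nest_pot_top (a point): fixed blue plate, 92 x 92 mm and 4 mm thick, with a raised white square of 72 x 72 mm in its middle, 2 mm thick, 8 mm larger all round than the foot of the square steel pot that belongs on it. The point lies at the centre of the white top, 6 mm above the deck; z up; x and y along the square's sides.
- nest_tipbox_top (a point): fixed blue plate, 88 x 132 mm and 4 mm thick, with a raised white rectangle of 72 mm (its x) by 116 mm (its y) in its middle, 2 mm thick, 8 mm larger all round than the foot of the tip box that belongs on it. The point lies at the centre of the white top, 6 mm above the deck; z up.
- beaker_mid (a point): bystander: clear glass beaker, 64 mm across, 75 mm tall, standing at the left edge of the work; the point is on its axis, half-way up.
- spatula_grip (a point): bystander: spatula about 190 mm long lying at the right edge of the work, pointing away from the robot; the point is on its handle.

How it is judged:
At the end, for the whole second after the job is handed in: Each of the four stands upright (within 0.1 rad), at rest, on the white top of its own nest (height within 4 mm), its centre within 12 mm of the nest's; tip box turned within 0.2 rad of its rectangle, pot within 0.36 rad of its square (any quarter turn) (horizontal distance between flask_mid and nest_flask_top below 0.012 m and z of flask_mid in the frame of nest_flask_top between 0.035 and 0.043 m and angle between each of flask_mid, vial_mid, pot_mid, tipbox_mid's own z axis and vertical below 0.1 rad and linear speed of each of flask, vial, pot, tipbox below 0.02 m/s and horizontal distance between vial_mid and nest_vial_top below 0.012 m and z of vial_mid in the frame of nest_vial_top between 0.027 and 0.035 m and horizontal distance between pot_mid and nest_pot_top below 0.012 m and z of pot_mid in the frame of nest_pot_top between 0.021 and 0.029 m and horizontal distance between tipbox_mid and nest_tipbox_top below 0.012 m and z of tipbox_mid in the frame of nest_tipbox_top between 0.018 and 0.026 m and angle between the y axis of tipbox_mid and the y axis of nest_tipbox_top, either way round below 0.2 rad and (angle between the x axis of pot_mid and the x axis of nest_pot_top, either way round below 0.36 rad or angle between the x axis of pot_mid and the y axis of nest_pot_top, either way round below 0.36 rad)); the robot touches nothing.
It fails at once if one of the four is tipped by more than 0.6 rad (angle between any of flask_mid, vial_mid, pot_mid, tipbox_mid's own z axis and vertical above 0.6 rad).
It fails at once if the beaker or the spatula is moved by more than 20 mm (distance of any of beaker_mid, spatula_grip from where it was at the start of the episode above 0.02 m).
It also fails if it takes over 106 s, if anything falls off the work surface, if the arm or the gripper's body presses on something with over 40 N, if the wrist force passes 120 N, or if a joint passes its speed limit or range.

### The arm

A 7-joint arm with a two-finger parallel gripper is mounted at the origin on the work surface. World frame = base frame: x ahead of the robot, y to its left, z up, the work surface at z = 0. Lengths are in m, angles in rad, forces in N, time in s.
With the tool pointing down it reaches from about 0.4 to 0.85 m from the base axis. Payload 10.4 kg.
Tool frame: the origin (TCP) lies midway between the tips of the shut fingers; the grasp point (between the pads) lies 19 mm behind it; z points along the fingers, y is the line along which they close (so a half turn about z gives the same grasp; the last joint's range is limited). The gripper opens to 87 mm and grips with 3 to 60 N. Pads are 19 mm wide; open, the fingers measure 117 mm over their backs; the gripper's body (75 mm by 190 mm) begins 51 mm behind the grasp point.
Start: joints at [1.254, 0.332, -0.065, 1.46, 0.022, 1.35, -0.088], TCP at [0.181, -0.598, 0.223] pointing down, gripper open.
Joint ranges: [-2.6, 2.6], [-0.5, 2.12], [-1.47, 1.34], [0.16, 2.42], [-1.27, 4.41], [0.06, 2.06], [-2.6, 2.6]. Speed limits (rad/s): [2.22, 2.22, 2.79, 2.79, 3.14, 3.14, 3.14].

### API

Orientations are given as a unit quaternion [x, y, z, w].
In Python, from bench import r gives the robot as it stands.
- The arm moves only by the tool move_arm, never from a script. Its argument "targets" is a list of rows, each a list of 3 entries, a list of its own where there are three numbers: the shift along the tool's x, y, z in cm, then the turn, a rotation vector about the tool's x, y, z in rad, then the opening in per cent of the stroke, from 0 (shut) to 100 (fully open). In form: [[[x, y, z], [wx, wy, wz], gripper], ...]. A call has 1 to 20 rows; each row shifts and turns the commanded pose from where the row before left it, along the tool's axes as they then stand; what a row does not reach is not made up. A row lasts 1/8 s, in which the tool goes at most 62.5 mm and 10.7 degrees, less where a joint would pass 70% of its speed; a pose out of reach is approached as far as the arm can. A call with a gripper value outside its range is refused whole. The fingers move at their own pace and stop on an object; "grip_force" is the grip in N (left out, the last holds). Time passes only in rows, so rows that do not move let the fingers close. It gives the time, the measured TCP pose, the force, the opening and the grip force at its end, in the units of the state.
- r.read_state(): the state, without advancing time (a new reading comes with each control period).
- r.camera(name): name is "scene" or "top"; returns a dict with "image" (420x560x3 uint8, blue, green, red), "vertical_fov" (degrees; the focal length in pixels is half the picture's height over the tangent of half this angle, whatever the lens; pixels are square), "cx", "cy" (the principal point, pixels), "k1" (the pictures are not rectified: a ray, as slopes to the right and down, at radius r is drawn at 1 + k1 r^2 times it, then the intrinsics apply), "cam_to_world" (4x4, takes a point from camera to world coordinates). Camera axes: x right, y down, z forward; pixel columns grow to the right and rows downward; lengths in m; the calibration is good to about 2 mm. A picture is of the moment at which its call begins. There is no depth.
- r.close_job(): hands the job in; it is judged then, once.
The state is a dict: "time": time; "joint_positions": joint angles; "joint_vel": joint speeds; "joint_torque": joint torques, N m; "ee_pos": TCP position; "eef_rot": TCP orientation; "ft_force": force on the tool from outside, world axes, zero at the start; "torque": the same for the moment, N m; "width": finger opening in m; "grip_force": force on a finger pad.
Only numpy, scipy, OpenCV 4.12 (cv2) and the standard library are available. Lean on these libraries where they do the work, as an engineer would, in place of code of your own. Each camera call takes 0.05 s, during which the arm holds its last target. There are 200 camera calls.

## Working session

There is one attempt and no reset: what is moved stays moved. The work goes in short steps, Python scripts to look and compute and a tool call to move; the robot and the scene stay as the last step left them, time stands still between calls to the robot, and variables do not carry over. Pictures are saved under pics/ and viewed, at most 14 in all, crops included, and the job is handed in when it is done.

Besides the shell and the picture viewer there is one more tool, called after "Emit:" as name(argument=value, ...), one argument or row to a line, values as JSON. move_arm: Moves the arm, as the interface text tells. Its arguments: {"type":"object","properties":{"targets":{"type":"array"},"grip_force":{"type":"number"}},"required":["targets"]}

```bash
mkdir -p pics; ls; python3 - <<'E'
from bench import r
import cv2
for n in("top","scene"):
    c=r.camera(n);cv2.imwrite(f"pics/{n}0.png",c["image"]);print(n,c["vertical_fov"],c["cx"],c["cy"],c["k1"],c["cam_to_world"])
s=r.read_state();print(s)
E
```

```text
pics
top 53.90588904977224 276.2908342920973 211.74414632952698 -0.07802691678827363 [[ 0.09144308 -0.96845369  0.23180945  0.27162824]
 [-0.99580784 -0.08841253  0.02345157  0.00234652]
 [-0.0022169  -0.23298215 -0.97247849  1.2310987 ]
 [ 0.          0.          0.          1.        ]]
scene 49.434829521664085 270.06875228401236 207.47947633023367 -0.05988117042096676 [[-0.70277238  0.54319744 -0.45939909  1.10202087]
 [ 0.71141168  0.53850055 -0.45156458  0.60417245]
 [ 0.00209794 -0.644169   -0.76488032  1.01734807]
 [ 0.          0.          0.          1.        ]]
{'time': 0.1, 'joint_positions': array([ 1.25438747,  0.33285132, -0.06469718,  1.46087131,  0.02161967,
        1.34987556, -0.08851254]), 'joint_vel': array([ 3.96967691e-04, -5.01439024e-05, -1.26127909e-03, -2.66934796e-03,
       -3.03848793e-04, -4.50338099e-04,  8.88494819e-04]), 'joint_torque': array([ 2.07863472e-03, -6.24546146e+01,  2.52055790e-02, -3.90718174e+01,
       -6.12197933e-02,  3.65773437e-02,  4.67840508e-06]), 'ee_pos': array([ 0.18088844, -0.59788925,  0.22180018]), 'eef_rot': array([ 9.89228093e-01,  1.46380845e-01, -1.34177039e-04, -6.40829483e-04]), 'ft_force': array([-0.19072825, -0.40487679, -0.46219061]), 'torque': array([ 0.02118012,  0.03007436, -0.00662426]), 'grip_force': 0.0, 'width': 0.08671305109651048}
```

View pics/top0.png

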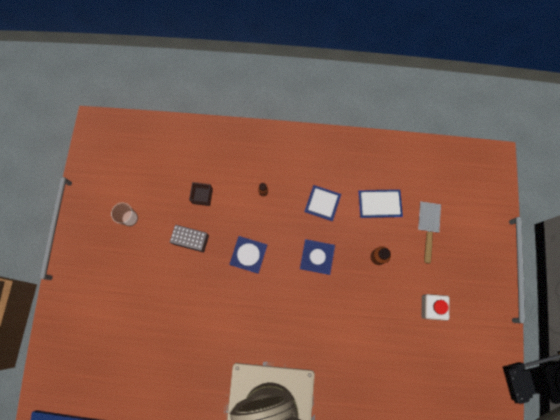

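View pics/scene0.png

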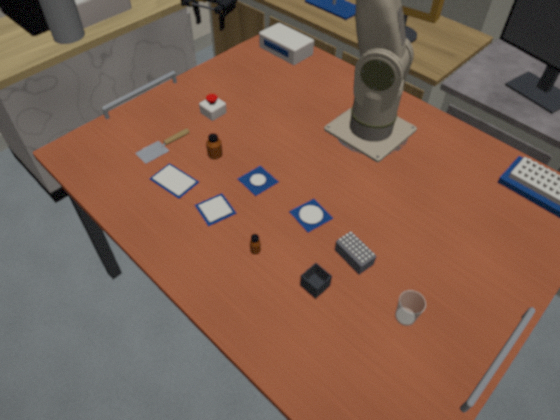

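The top view shows the pot at (201,194), tip box (189,238), vial (263,189) and flask (381,256). The nests are flask (248,254), vial (318,257), pot (323,202) and tip box (381,203). The beaker is at (124,214) and the spatula at (428,230). The scene view shows the same things.

```bash
cat > h.py <<'E'
import numpy as np,cv2
from bench import r
class Cam:
    def __init__(s,n):
        c=r.camera(n);s.im=c["image"];h=s.im.shape[0];f=h/2/np.tan(np.radians(c["vertical_fov"])/2)
        s.f=f;s.c=np.array([c["cx"],c["cy"]]);s.k=c["k1"];s.T=c["cam_to_world"]
    def ray(s,p):
        d=(np.asarray(p,float)-s.c)/s.f;u=d.copy()
        for _ in range(20):u=d/(1+s.k*(u**2).sum(-1,keepdims=True))
        return np.concatenate([u,np.ones(u.shape[:-1]+(1,))],-1)@s.T[:3,:3].T
    def on(s,p,z):
        d=s.ray(p);o=s.T[:3,3];return o+d*((z-o[2])/d[...,2:])
    def px(s,P):
        q=(np.asarray(P,float)-s.T[:3,3])@s.T[:3,:3];u=q[...,:2]/q[...,2:]
        return s.c+s.f*u*(1+s.k*(u**2).sum(-1,keepdims=True))
def crop(im,x0,y0,x1,y1,k,name):
    cv2.imwrite(name,cv2.resize(im[y0:y1,x0:x1],None,fx=k,fy=k,interpolation=cv2.INTER_CUBIC))
def blobs(mask,lo=8):
    cs,_=cv2.findContours(mask.astype(np.uint8),cv2.RETR_EXTERNAL,cv2.CHAIN_APPROX_NONE)
    return [c for c in cs if cv2.contourArea(c)>lo]
E
python3 - <<'E'
from h import *
np.set_printoptions(precision=4,suppress=True)
for n in("top","scene"):
    C=Cam(n);im=C.im.astype(int);hsv=cv2.cvtColor(C.im,cv2.COLOR_BGR2HSV)
    roi=np.zeros(im.shape[:2],bool)
    if n=="top": roi[175:285,160:410]=1; crop(C.im,160,170,420,285,3,"pics/tc.png")
    else: roi[125:310,140:380]=1; crop(C.im,140,125,380,305,3,"pics/sc.png")
    w=(im.min(2)>150)&roi
    for c in blobs(w,30):
        P=C.on(c[:,0,:],.006)[:,:2].astype(np.float32);m=cv2.minAreaRect(P)
        hull=cv2.moments(P.reshape(-1,1,2));print(n,"white",c[:,0].mean(0),m[0],m[1],m[2],hull['m10']/hull['m00'],hull['m01']/hull['m00'])
    d=(im.max(2)<75)&roi
    for c in blobs(d,8):print(n,"dark",cv2.boundingRect(c),c[:,0].mean(0),cv2.contourArea(c))
E
```

```text
top white [317.2439 256.2439] (0.43979281187057495, -0.10129894316196442) (0.04188146814703941, 0.04204736649990082) 5.122260093688965 0.4391192227978746 -0.10202959131606686
top white [247.9833 254.0167] (0.4271334707736969, 0.10413114726543427) (0.06011128053069115, 0.05980648472905159) 5.796626567840576 0.42711209925302446 0.10419288335921091
top white [380.2389 202.9735] (0.6205272674560547, -0.28408190608024597) (0.07007190585136414, 0.11619914323091507) 5.3232622146606445 0.6211022919397701 -0.2838496927308858
top white [322.561  202.0854] (0.6068505048751831, -0.10660934448242188) (0.07065710425376892, 0.07071284204721451) 75.98792266845703 0.6068440154430436 -0.10683445403139875
top dark (372, 252, 9, 12) [374.4483 258.7931] 16.5
top dark (378, 248, 12, 12) [383.7419 253.3548] 92.5
top dark (202, 235, 6, 17) [204.5882 243.    ] 19.0
top dark (260, 184, 7, 7) [262.7895 187.1053] 30.5
top dark (190, 183, 22, 22) [200.7183 193.7606] 361.5
scene white [310.5357 213.9464] (0.42917731404304504, 0.10716882348060608) (0.05925925821065903, 0.06344863027334213) 44.719581604003906 0.429
[... 186 characters left out ...]
 -0.10499312097064281
scene white [257.5294 179.0882] (0.4405108094215393, -0.10043862462043762) (0.042314596474170685, 0.03985614329576492) 45.145050048828125 0.44075386375741127 -0.09981389759332991
scene white [173.7531 179.5309] (0.6228989362716675, -0.28258299827575684) (0.07103285938501358, 0.11438925564289093) 6.548553466796875 0.6225764223496902 -0.28215834129229544
scene dark (301, 264, 30, 34) [315.1053 280.1974] 610.0
scene dark (335, 243, 39, 30) [353.5057 259.6667] 243.5
scene dark (251, 235, 8, 8) [254.381  238.6667] 37.5
scene dark (208, 148, 6, 10) [210.2609 152.5217] 21.5
scene dark (209, 134, 9, 9) [212.76 138.08] 51.5
scene dark (350, 125, 30, 15) [365.9189 130.973 ] 311.0
```

View pics/tc.png

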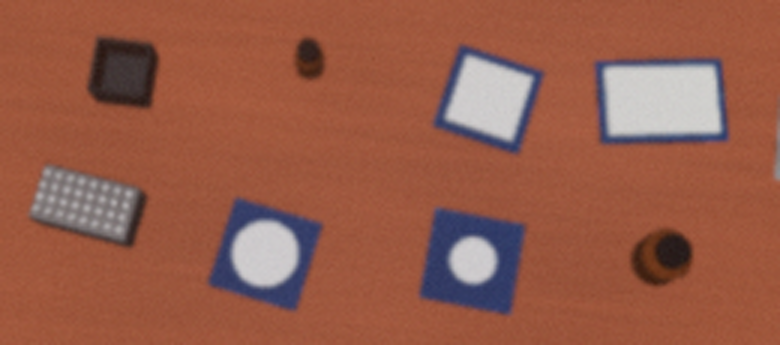

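View pics/sc.png

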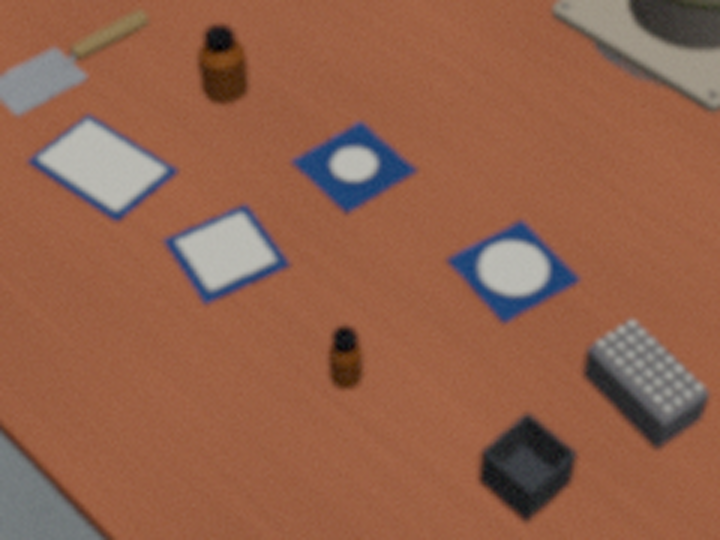

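The crops confirm the colours and layout. The nests are already measured, and both views agree to about 2 mm. Next I'll measure the objects from their silhouettes.

```bash
cat > meas.py <<'E'
from h import *
np.set_printoptions(precision=4,suppress=True)
def sil(C,xy,rad=14,rlim=125):
    """largest non-table contour near world point xy"""
    hsv=cv2.cvtColor(C.im,cv2.COLOR_BGR2HSV);R=C.im[...,2]
    m=((R<rlim)|(hsv[...,1]<90)).astype(np.uint8)
    p=C.px([xy[0],xy[1],.025]);k=np.zeros_like(m);cv2.circle(k,tuple(int(v) for v in p.round()),rad,1,-1)
    return max(blobs(m&k),key=cv2.contourArea)[:,0,:].astype(float)
def box(C,xy,h,rad):
    c=sil(C,xy,rad);hi=C.on(c,h)[:,:2];lo=C.on(c,0.)[:,:2]
    hc=cv2.convexHull(hi.astype(np.float32));(_,wh,a)=cv2.minAreaRect(hc)
    out=[];cam=C.T[:2,3];ctr=np.zeros(2)
    for t in(np.radians(a),np.radians(a+90)):
        u=np.array([np.cos(t),np.sin(t)])
        if u@(np.array(xy)-cam)<0:u=-u
        f=(hi@u).max();n=(lo@u).min();ctr+=u*(f+n)/2;out.append((round(f-n,4),round(np.degrees(np.arctan2(u[1],u[0])),1)))
    return ctr,out
def rnd(Cs,xy,rad):
    A=[];b=[]
    for C in Cs:
        c=sil(C,xy,rad);M=cv2.moments(c.astype(np.float32).reshape(-1,1,2));p=[M['m10']/M['m00'],M['m01']/M['m00']]
        d=C.ray(p)[:2];nrm=np.array([-d[1],d[0]])/np.hypot(*d);A.append(nrm);b.append(nrm@C.T[:2,3])
        print("   bbox",c.min(0),c.max(0),"on mid",C.on(p,.03)[:2])
    return np.linalg.solve(A,b)
E
python3 - <<'E'
from meas import *
T,S=Cam("top"),Cam("scene")
g={k:T.on(p,.03)[:2] for k,p in dict(pot=(201,194),tip=(188,238),vial=(263,189),flask=(381,256),beaker=(124,214)).items()};print(g)
for k,h,rad in(("pot",.05,24),("tip",.044,30)):
    for n,C in(("top",T),("scene",S)):print(k,n,*box(C,g[k],h,rad))
for k,rad in(("vial",15),("flask",22)):print(k,rnd((T,S),g[k],rad))
print(T.on([(428,262),(431,234),(438,203),(421,200)],0))
E
```

```text
{'pot': array([0.5923, 0.2637]), 'tip': array([0.4546, 0.2841]), 'vial': array([0.6249, 0.0779]), 'flask': array([ 0.453 , -0.2865]), 'beaker': array([0.5091, 0.489 ])}
pot top [0.5941 0.2654] [(np.float64(0.0573), np.float64(87.7)), (np.float64(0.0576), np.float64(-2.3))]
pot scene [0.5965 0.2673] [(np.float64(0.0562), np.float64(-92.4)), (np.float64(0.0564), np.float64(177.6))]
tip top [0.4552 0.2818] [(np.float64(0.0999), np.float64(80.6)), (np.float64(0.0562), np.float64(-9.4))]
tip scene [0.4569 0.2836] [(np.float64(0.0998), np.float64(-99.0)), (np.float64(0.0542), np.float64(171.0))]
   bbox [258. 183.] [267. 196.] on mid [0.6234 0.0787]
   bbox [250. 234.] [260. 254.] on mid [0.6279 0.0818]
vial [0.6256 0.0792]
   bbox [370. 246.] [390. 265.] on mid [ 0.4543 -0.2838]
   bbox [206. 133.] [222. 159.] on mid [ 0.4548 -0.2853]
flask [ 0.455  -0.2849]
[[ 0.4517 -0.4371  0.    ]
 [ 0.5384 -0.4455  0.    ]
 [ 0.6388 -0.4673  0.    ]
 [ 0.6435 -0.4134  0.    ]]
```

```bash
cat > plan.py <<'E'
import sys,numpy as np
from bench import r
from scipy.spatial.transform import Rotation as R
def go(x,y,z,phi):
    s=r.read_state();m=R.from_quat(s["eef_rot"]).as_matrix();p=s["ee_pos"]
    f0=np.degrees(np.arctan2(m[1,0],m[0,0]));f=np.radians(phi);d=np.array([x,y,z])-p
    print("t %.1f pos %s phi %.1f tilt_rotvec(tool) %s w %.1fmm g %.1f F %s j %s"%(s["time"],p.round(4),f0,np.cross(m[:,2],[0,0,-1])@m,s["width"]*1e3,s["grip_force"],s["ft_force"].round(1),s["joint_positions"].round(2)))
    print("turn z %.3f rad; then shift cm x %.2f y %.2f z %.2f"%(np.radians(f0-phi),100*(d[0]*np.cos(f)+d[1]*np.sin(f)),100*(d[0]*np.sin(f)-d[1]*np.cos(f)),-100*d[2]))
go(*map(float,sys.argv[1:]))
E
python3 plan.py .455 -.285 .019 80
```

```text
t 0.3 pos [ 0.181  -0.5981  0.2223] phi 16.8 tilt_rotvec(tool) [-4.25828375e-04  2.90647769e-05  2.01915480e-24] w 86.9mm g 0.0 F [0.4 0.  0.8] j [ 1.25  0.33 -0.06  1.46  0.02  1.35 -0.09]
turn z -1.102 rad; then shift cm x 35.59 y 21.55 z 20.33
```

Emit:
move_arm(
  targets=[
    [[0, 0, 0], [0, 0, -0.157], 100],
    [[0, 0, 0], [0, 0, -0.157], 100],
    [[0, 0, 0], [0, 0, -0.157], 100],
    [[0, 0, 0], [0, 0, -0.157], 100],
    [[0, 0, 0], [0, 0, -0.157], 100],
    [[0, 0, 0], [0, 0, -0.157], 100],
    [[0, 0, 0], [0, 0, -0.16], 100],
    [[4, 2.4, 0], [0, 0, 0], 100],
    [[4, 2.4, 0], [0, 0, 0], 100],
    [[4, 2.4, 0], [0, 0, 0], 100],
    [[4, 2.4, 0], [0, 0, 0], 100],
    [[4, 2.4, 0], [0, 0, 0], 100],
    [[4, 2.4, 0], [0, 0, 0], 100],
    [[4, 2.4, 0], [0, 0, 0], 100],
    [[4, 2.4, 0], [0, 0, 0], 100],
    [[3.6, 2.35, 4], [0, 0, 0], 100],
    [[0, 0, 4], [0, 0, 0], 100],
    [[0, 0, 0], [0, 0, 0], 100],
    [[0, 0, 0], [0, 0, 0], 100],
  ],
  grip_force=25,
)

```text
time: 2.68
ee_pos: [0.4555, -0.2861, 0.1441]
eef_rot: [0.767, 0.642, 0.0, 0.001]
ft_force: [-0.3, -0.1, -0.0]
width: 0.0869
grip_force: 0.0
```

```bash
python3 plan.py .455 -.285 .019 80
```

```text
t 2.7 pos [ 0.4555 -0.2861  0.1441] phi 79.9 tilt_rotvec(tool) [ 1.36685491e-03  7.51796878e-04 -8.21561421e-23] w 86.9mm g 0.0 F [-0.3 -0.1 -0. ] j [ 0.91  0.24 -0.49  1.77  0.12  1.16  0.2 ]
turn z -0.002 rad; then shift cm x 0.10 y -0.07 z 12.51
```

Emit:
move_arm(
  targets=[
    [[0.1, 0, 2.5], [0, 0, 0], 100],
    [[0, 0, 2.5], [0, 0, 0], 100],
    [[0, 0, 2.5], [0, 0, 0], 100],
    [[0, 0, 2.5], [0, 0, 0], 100],
    [[0, 0, 1.5], [0, 0, 0], 100],
    [[0, 0, 1], [0, 0, 0], 100],
    [[0, 0, 0], [0, 0, 0], 100],
    [[0, 0, 0], [0, 0, 0], 40],
    [[0, 0, 0], [0, 0, 0], 40],
    [[0, 0, 0], [0, 0, 0], 40],
    [[0, 0, 0], [0, 0, 0], 40],
    [[0, 0, 0], [0, 0, 0], 40],
    [[0, 0, 0], [0, 0, 0], 40],
    [[0, 0, 0], [0, 0, 0], 40],
  ],
)

```text
time: 4.42
ee_pos: [0.4554, -0.2842, 0.0176]
eef_rot: [0.766, 0.643, -0.0, 0.0]
ft_force: [-0.7, 0.6, 2.1]
width: 0.049
grip_force: 25.0
```

```bash
python3 plan.py .428 .105 .145 80
```

```text
t 4.4 pos [ 0.4554 -0.2842  0.0176] phi 80.0 tilt_rotvec(tool) [ 1.11259461e-04  1.35347898e-04 -3.67879602e-25] w 49.0mm g 25.0 F [-0.7  0.6  2.1] j [ 0.87  0.4  -0.46  1.88  0.22  0.92  0.13]
turn z -0.000 rad; then shift cm x 37.86 y -9.46 z -12.74
```

Emit:
move_arm(
  targets=[
    [[0, 0, -1], [0, 0, 0], 40],
    [[0, 0, -2], [0, 0, 0], 40],
    [[0, 0, -3], [0, 0, 0], 40],
    [[0, 0, -3], [0, 0, 0], 40],
    [[1, -0.2, -2.7], [0, 0, 0], 40],
    [[2, -0.5, -1], [0, 0, 0], 40],
    [[3, -0.8, 0], [0, 0, 0], 40],
    [[3.5, -0.9, 0], [0, 0, 0], 40],
    [[4, -1, 0], [0, 0, 0], 40],
    [[4, -1, 0], [0, 0, 0], 40],
    [[4, -1, 0], [0, 0, 0], 40],
    [[4, -1, 0], [0, 0, 0], 40],
    [[4, -1, 0], [0, 0, 0], 40],
    [[3, -0.8, 0], [0, 0, 0], 40],
    [[2.5, -0.8, 0], [0, 0, 0], 40],
    [[2, -0.5, 0], [0, 0, 0], 40],
    [[0.9, -0.5, 0], [0, 0, 0], 40],
    [[0, 0, 0], [0, 0, 0], 40],
    [[0, 0, 0], [0, 0, 0], 40],
  ],
)

```text
time: 6.8
ee_pos: [0.4228, 0.1056, 0.1443]
eef_rot: [0.766, 0.642, -0.0, 0.0]
ft_force: [-0.2, 0.2, -2.1]
width: 0.0491
grip_force: 25.0
```

```bash
python3 plan.py .428 .105 .0236 80
```

```text
t 6.8 pos [0.4228 0.1056 0.1443] phi 79.9 tilt_rotvec(tool) [-1.74744173e-04  5.75696011e-04  1.04540149e-23] w 49.1mm g 25.0 F [-0.2  0.2 -2.1] j [ 0.52  0.03 -0.87  2.    0.02  1.13 -0.53]
turn z -0.001 rad; then shift cm x 0.03 y 0.52 z 12.07
```

Emit:
move_arm(
  targets=[
    [[0, 0.3, 1], [0, 0, 0], 40],
    [[0, 0.2, 2.5], [0, 0, 0], 40],
    [[0, 0, 2.5], [0, 0, 0], 40],
    [[0, 0, 2.5], [0, 0, 0], 40],
    [[0, 0, 1.5], [0, 0, 0], 40],
    [[0, 0, 1], [0, 0, 0], 40],
    [[0, 0, 0.5], [0, 0, 0], 40],
    [[0, 0, 0.4], [0, 0, 0], 40],
    [[0, 0, 0], [0, 0, 0], 40],
    [[0, 0, 0], [0, 0, 0], 40],
  ],
)

```text
time: 8.05
ee_pos: [0.4281, 0.1056, 0.0259]
eef_rot: [0.766, 0.643, 0.0, 0.0]
ft_force: [0.6, 0.2, -1.8]
width: 0.0488
grip_force: 25.0
```

```bash
python3 plan.py .428 .105 .0236 80
```

```text
t 8.1 pos [0.4281 0.1056 0.0259] phi 80.0 tilt_rotvec(tool) [ 7.27487247e-04  2.33258169e-05 -5.64175904e-24] w 48.8mm g 25.0 F [ 0.6  0.2 -1.8] j [ 0.44  0.26 -0.84  2.1   0.25  0.89 -0.72]
turn z -0.001 rad; then shift cm x -0.06 y -0.00 z 0.23
```

Lower the last 2 mm, release, and rise.

Emit:
move_arm(
  targets=[
    [[0, 0, 0.1], [0, 0, 0], 40],
    [[0, 0, 0.1], [0, 0, 0], 40],
    [[0, 0, 0.05], [0, 0, 0], 40],
    [[0, 0, 0], [0, 0, 0], 40],
    [[0, 0, 0], [0, 0, 0], 70],
    [[0, 0, 0], [0, 0, 0], 100],
    [[0, 0, 0], [0, 0, 0], 100],
    [[0, 0, 0], [0, 0, 0], 100],
    [[0, 0, -1.5], [0, 0, 0], 100],
    [[0, 0, -2.5], [0, 0, 0], 100],
    [[0, 0, -3], [0, 0, 0], 100],
    [[0, 0, -3], [0, 0, 0], 100],
    [[0, 0, -2.5], [0, 0, 0], 100],
    [[0, 0, 0], [0, 0, 0], 100],
  ],
)

```text
time: 9.8
ee_pos: [0.429, 0.106, 0.1504]
eef_rot: [0.766, 0.643, 0.001, 0.001]
ft_force: [0.1, -0.5, 0.4]
width: 0.0874
grip_force: 0.0
```

```bash
python3 plan.py .6256 .079 .008 80
```

```text
t 9.8 pos [0.429  0.106  0.1504] phi 80.0 tilt_rotvec(tool) [ 4.16860791e-03 -4.02694765e-04 -1.21494669e-23] w 87.4mm g 0.0 F [ 0.1 -0.5  0.4] j [ 0.54  0.03 -0.88  1.98  0.03  1.14 -0.53]
turn z -0.000 rad; then shift cm x 0.76 y 19.83 z 14.24
```

Emit:
move_arm(
  targets=[
    [[0.1, 3, 0], [0, 0, 0], 100],
    [[0.1, 4, 0], [0, 0, 0], 100],
    [[0.2, 4, 0], [0, 0, 0], 100],
    [[0.2, 4, 0], [0, 0, 0], 100],
    [[0.1, 3, 1], [0, 0, 0], 100],
    [[0.1, 1.8, 2], [0, 0, 0], 100],
    [[0, 0, 3], [0, 0, 0], 100],
    [[0, 0, 3], [0, 0, 0], 100],
    [[0, 0, 0], [0, 0, 0], 100],
    [[0, 0, 0], [0, 0, 0], 100],
  ],
  grip_force=15,
)

```text
time: 11.05
ee_pos: [0.6246, 0.0793, 0.0591]
eef_rot: [0.766, 0.643, 0.0, 0.0]
ft_force: [0.4, -0.8, 0.7]
width: 0.087
grip_force: 0.0
```

```bash
python3 plan.py .6256 .079 .008 80; python3 - <<'E'
from h import *
C=Cam("top");crop(C.im,160,150,420,285,3,"pics/t2.png")
E
```

```text
t 11.1 pos [0.6246 0.0793 0.0591] phi 80.0 tilt_rotvec(tool) [ 7.98899106e-04 -5.40390467e-04  1.97773004e-23] w 87.0mm g 0.0 F [ 0.4 -0.8  0.7] j [ 0.35  0.59 -0.74  1.59  0.43  1.12 -0.66]
turn z -0.000 rad; then shift cm x -0.01 y 0.10 z 5.11
```

View pics/t2.png

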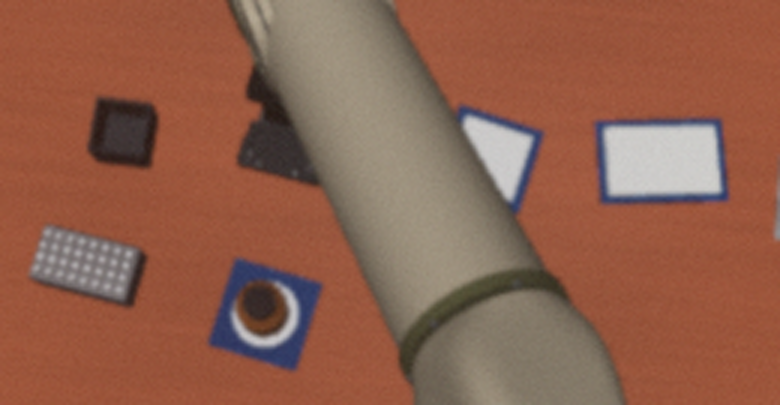

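The flask stands upright on its white disc at crop (263,310). The arm hides the vial and the gripper is over it. Next I'll grasp the vial.

Emit:
move_arm(
  targets=[
    [[0, 0.1, 2], [0, 0, 0], 100],
    [[0, 0, 1.6], [0, 0, 0], 100],
    [[0, 0, 1], [0, 0, 0], 100],
    [[0, 0, 0.4], [0, 0, 0], 100],
    [[0, 0, 0], [0, 0, 0], 70],
    [[0, 0, 0], [0, 0, 0], 40],
    [[0, 0, 0], [0, 0, 0], 15],
    [[0, 0, 0], [0, 0, 0], 15],
    [[0, 0, 0], [0, 0, 0], 15],
    [[0, 0, 0], [0, 0, 0], 15],
    [[0, 0, 0], [0, 0, 0], 15],
    [[0, 0, 0], [0, 0, 0], 15],
    [[0, 0, 0], [0, 0, 0], 15],
    [[0, 0, 0], [0, 0, 0], 15],
  ],
)

```text
time: 12.85
ee_pos: [0.6252, 0.0787, 0.0081]
eef_rot: [0.766, 0.643, 0.0, 0.0]
ft_force: [-0.5, 0.1, -0.2]
width: 0.0297
grip_force: 15.0
```

```bash
python3 plan.py .4405 -.101 .125 80
```

```text
t 12.8 pos [0.6252 0.0787 0.0081] phi 80.0 tilt_rotvec(tool) [1.08696613e-04 6.78739388e-05 4.34049946e-25] w 29.7mm g 15.0 F [-0.5  0.1 -0.2] j [ 0.33  0.65 -0.71  1.62  0.47  1.05 -0.69]
turn z -0.000 rad; then shift cm x -20.91 y -15.07 z -11.69
```

Emit:
move_arm(
  targets=[
    [[0, 0, -1], [0, 0, 0], 15],
    [[0, 0, -2], [0, 0, 0], 15],
    [[0, 0, -3], [0, 0, 0], 15],
    [[0, 0, -3], [0, 0, 0], 15],
    [[-1, -0.7, -2], [0, 0, 0], 15],
    [[-2, -1.4, -0.7], [0, 0, 0], 15],
    [[-3, -2.2, 0], [0, 0, 0], 15],
    [[-3.5, -2.5, 0], [0, 0, 0], 15],
    [[-3.5, -2.5, 0], [0, 0, 0], 15],
    [[-3.5, -2.5, 0], [0, 0, 0], 15],
    [[-2.4, -1.7, 0], [0, 0, 0], 15],
    [[-1.4, -1.1, 0], [0, 0, 0], 15],
    [[-0.6, -0.45, 0], [0, 0, 0], 15],
    [[0, 0, 2], [0, 0, 0], 15],
    [[0, 0, 3], [0, 0, 0], 15],
    [[0, 0, 2.5], [0, 0, 0], 15],
    [[0, 0, 1.5], [0, 0, 0], 15],
    [[0, 0, 0.8], [0, 0, 0], 15],
    [[0, 0, 0], [0, 0, 0], 15],
    [[0, 0, 0], [0, 0, 0], 15],
  ],
)

```text
time: 15.35
ee_pos: [0.4412, -0.1009, 0.0278]
eef_rot: [0.766, 0.643, 0.0, 0.001]
ft_force: [0.0, 0.3, 0.5]
width: 0.0292
grip_force: 15.0
```

```bash
python3 plan.py .4405 -.101 .014 80
```

```text
t 15.3 pos [ 0.4412 -0.1009  0.0278] phi 80.0 tilt_rotvec(tool) [1.21529158e-03 3.02830463e-04 3.14516742e-23] w 29.2mm g 15.0 F [0.  0.3 0.5] j [ 0.83  0.26 -0.76  2.07  0.23  0.89 -0.24]
turn z -0.000 rad; then shift cm x -0.02 y -0.07 z 1.38
```

Emit:
move_arm(
  targets=[
    [[0, 0, 0.6], [0, 0, 0], 15],
    [[0, 0, 0.4], [0, 0, 0], 15],
    [[0, 0, 0.2], [0, 0, 0], 15],
    [[0, 0, 0.1], [0, 0, 0], 15],
    [[0, 0, 0.1], [0, 0, 0], 15],
    [[0, 0, 0], [0, 0, 0], 15],
    [[0, 0, 0], [0, 0, 0], 40],
    [[0, 0, 0], [0, 0, 0], 70],
    [[0, 0, 0], [0, 0, 0], 100],
    [[0, 0, 0], [0, 0, 0], 100],
    [[0, 0, 0], [0, 0, 0], 100],
    [[0, 0, -1.5], [0, 0, 0], 100],
    [[0, 0, -2.5], [0, 0, 0], 100],
    [[0, 0, -3], [0, 0, 0], 100],
    [[0, 0, -3], [0, 0, 0], 100],
    [[0, 0, -2.5], [0, 0, 0], 100],
    [[0, 0, 0], [0, 0, 0], 100],
  ],
  grip_force=25,
)

```text
time: 17.48
ee_pos: [0.4419, -0.101, 0.1405]
eef_rot: [0.766, 0.643, 0.001, 0.002]
ft_force: [0.3, -0.3, -1.0]
width: 0.0868
grip_force: 0.0
```

```bash
python3 plan.py .595 .266 .010 87.7
```

```text
t 17.5 pos [ 0.4419 -0.101   0.1405] phi 80.0 tilt_rotvec(tool) [4.03952747e-03 1.31728084e-03 4.83216514e-23] w 86.8mm g 0.0 F [ 0.3 -0.3 -1. ] j [ 0.91  0.07 -0.81  1.97  0.06  1.12 -0.09]
turn z -0.135 rad; then shift cm x 37.28 y 13.83 z 13.05
```

Emit:
move_arm(
  targets=[
    [[0, 0, 0], [0, 0, -0.135], 100],
    [[3, 1.1, 0], [0, 0, 0], 100],
    [[4, 1.5, 0], [0, 0, 0], 100],
    [[4.5, 1.7, 0], [0, 0, 0], 100],
    [[4.5, 1.7, 0], [0, 0, 0], 100],
    [[4.5, 1.7, 0], [0, 0, 0], 100],
    [[4.5, 1.6, 0], [0, 0, 0], 100],
    [[4.5, 1.6, 0], [0, 0, 0], 100],
    [[4, 1.5, 0], [0, 0, 0], 100],
    [[2.5, 1, 1], [0, 0, 0], 100],
    [[1.3, 0.4, 3], [0, 0, 0], 100],
    [[0, 0, 3], [0, 0, 0], 100],
    [[0, 0, 0], [0, 0, 0], 100],
    [[0, 0, 0], [0, 0, 0], 100],
  ],
)

```text
time: 19.23
ee_pos: [0.5937, 0.2665, 0.0691]
eef_rot: [0.721, 0.693, 0.0, 0.0]
ft_force: [0.2, 0.7, 0.1]
width: 0.087
grip_force: 0.0
```

```bash
python3 plan.py .595 .266 .010 87.7; python3 - <<'E'
from meas import *
T=Cam("top");S=Cam("scene")
print(rnd((T,S),(.4405,-.101),14)); 
crop(S.im,140,110,420,310,2.8,"pics/s3.png")
E
```

```text
t 19.2 pos [0.5937 0.2665 0.0691] phi 87.7 tilt_rotvec(tool) [ 6.38910024e-04 -5.20943209e-04  1.60510236e-23] w 87.0mm g 0.0 F [0.2 0.7 0.1] j [ 0.1   0.66 -0.83  1.52  0.51  1.19 -0.86]
turn z -0.000 rad; then shift cm x -0.04 y 0.13 z 5.91
   bbox [304. 241.] [332. 269.] on mid [ 0.4396 -0.1019]
   bbox [243. 163.] [271. 189.] on mid [ 0.4511 -0.09  ]
[ 0.4398 -0.102 ]
```

View pics/s3.png

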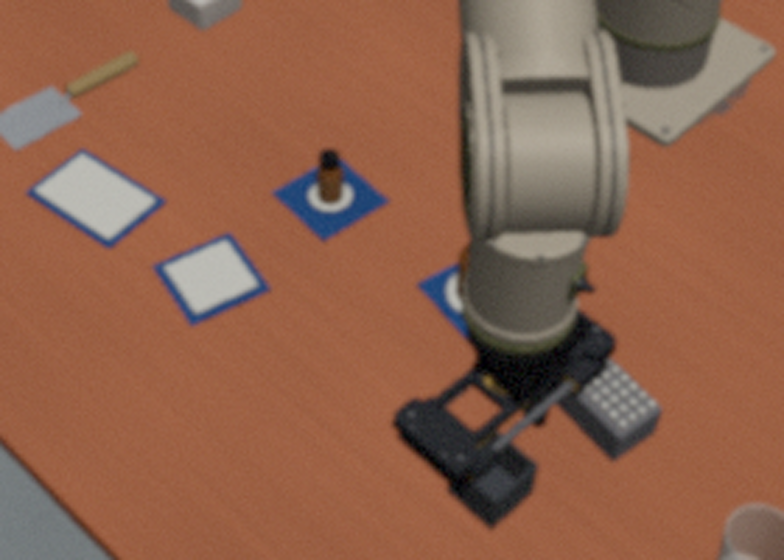

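The vial stands on its disc at crop (330,190), and the gripper is over the pot. Next I'll grasp the pot.

Emit:
move_arm(
  targets=[
    [[0, 0.1, 1.5], [0, 0, 0], 100],
    [[0, 0, 2], [0, 0, 0], 100],
    [[0, 0, 1.5], [0, 0, 0], 100],
    [[0, 0, 0.9], [0, 0, 0], 100],
    [[0, 0, 0], [0, 0, 0], 80],
    [[0, 0, 0], [0, 0, 0], 60],
    [[0, 0, 0], [0, 0, 0], 45],
    [[0, 0, 0], [0, 0, 0], 45],
    [[0, 0, 0], [0, 0, 0], 45],
    [[0, 0, 0], [0, 0, 0], 45],
    [[0, 0, 0], [0, 0, 0], 45],
  ],
)

```text
time: 20.7
ee_pos: [0.5947, 0.2664, 0.0095]
eef_rot: [0.721, 0.693, 0.0, 0.0]
ft_force: [0.1, -0.7, 5.7]
width: 0.0557
grip_force: 25.0
```

```bash
python3 plan.py .6077 -.106 .13 76.2
```

```text
t 20.7 pos [0.5947 0.2664 0.0095] phi 87.7 tilt_rotvec(tool) [ 6.04887617e-04 -9.37101546e-05  2.07723283e-24] w 55.7mm g 25.0 F [ 0.1 -0.7  5.7] j [ 0.08  0.72 -0.79  1.56  0.56  1.1  -0.89]
turn z 0.201 rad; then shift cm x -35.85 y 10.15 z -12.05
```

Emit:
move_arm(
  targets=[
    [[0, 0, -1], [0, 0, 0], 45],
    [[0, 0, -2], [0, 0, 0], 45],
    [[0, 0, -3], [0, 0, 0.05], 45],
    [[0, 0, -3], [0, 0, 0.1], 45],
    [[0, 0, -2], [0, 0, 0.05], 45],
    [[-1.5, 0.4, -1], [0, 0, 0], 45],
    [[-3, 0.9, 0], [0, 0, 0], 45],
    [[-4, 1.1, 0], [0, 0, 0], 45],
    [[-4, 1.1, 0], [0, 0, 0], 45],
    [[-4, 1.1, 0], [0, 0, 0], 45],
    [[-4, 1.2, 0], [0, 0, 0], 45],
    [[-4, 1.2, 0], [0, 0, 0], 45],
    [[-4, 1.2, 0], [0, 0, 0], 45],
    [[-3.5, 1, 0], [0, 0, 0], 45],
    [[-2.3, 0.6, 0], [0, 0, 0], 45],
    [[-1.2, 0.3, 0], [0, 0, 0], 45],
    [[-0.3, 0.1, 0], [0, 0, 0], 45],
    [[0, 0, 0], [0, 0, 0], 45],
    [[0, 0, 0], [0, 0, 0], 45],
  ],
)

```text
time: 23.08
ee_pos: [0.6084, -0.1044, 0.1291]
eef_rot: [0.786, 0.618, 0.0, -0.0]
ft_force: [-0.5, -0.1, -2.0]
width: 0.0558
grip_force: 25.0
```

```bash
python3 plan.py .6077 -.106 .0155 76.2
```

```text
t 23.1 pos [ 0.6084 -0.1044  0.1291] phi 76.4 tilt_rotvec(tool) [-3.91422847e-06 -3.19928341e-04 -2.48345490e-25] w 55.8mm g 25.0 F [-0.5 -0.1 -2. ] j [ 0.68  0.49 -0.77  1.57  0.36  1.23 -0.39]
turn z 0.003 rad; then shift cm x -0.17 y -0.03 z 11.36
```

Emit:
move_arm(
  targets=[
    [[-0.2, 0, 1], [0, 0, 0], 45],
    [[0, 0, 2.5], [0, 0, 0], 45],
    [[0, 0, 2.5], [0, 0, 0], 45],
    [[0, 0, 2], [0, 0, 0], 45],
    [[0, 0, 1.5], [0, 0, 0], 45],
    [[0, 0, 1], [0, 0, 0], 45],
    [[0, 0, 0.5], [0, 0, 0], 45],
    [[0, 0, 0.2], [0, 0, 0], 45],
    [[0, 0, 0.1], [0, 0, 0], 45],
    [[0, 0, 0], [0, 0, 0], 45],
    [[0, 0, 0], [0, 0, 0], 45],
  ],
)

```text
time: 24.45
ee_pos: [0.6081, -0.1077, 0.0163]
eef_rot: [0.787, 0.617, 0.0, 0.0]
ft_force: [-0.7, -0.6, -2.4]
width: 0.0557
grip_force: 25.0
```

```bash
python3 plan.py .6077 -.106 .0155 76.2
```

```text
t 24.4 pos [ 0.6081 -0.1077  0.0163] phi 76.2 tilt_rotvec(tool) [ 5.07226708e-04  1.09266442e-04 -6.28943441e-24] w 55.7mm g 25.0 F [-0.7 -0.6 -2.4] j [ 0.65  0.62 -0.71  1.65  0.45  1.04 -0.45]
turn z 0.001 rad; then shift cm x 0.15 y -0.08 z 0.08
```

Emit:
move_arm(
  targets=[
    [[0.1, 0, 0.05], [0, 0, 0], 45],
    [[0, 0, 0.05], [0, 0, 0], 45],
    [[0, 0, 0], [0, 0, 0], 45],
    [[0, 0, 0], [0, 0, 0], 80],
    [[0, 0, 0], [0, 0, 0], 100],
    [[0, 0, 0], [0, 0, 0], 100],
    [[0, 0, 0], [0, 0, 0], 100],
    [[0, 0, -1.5], [0, 0, 0], 100],
    [[0, 0, -2.5], [0, 0, 0], 100],
    [[0, 0, -3], [0, 0, 0], 100],
    [[0, 0, -3], [0, 0, 0], 100],
    [[0, 0, -3], [0, 0, 0], 100],
    [[0, 0, -1], [0, 0, 0], 100],
    [[0, 0, 0], [0, 0, 0], 100],
  ],
)

```text
time: 26.2
ee_pos: [0.6083, -0.1067, 0.1556]
eef_rot: [0.787, 0.617, 0.0, 0.001]
ft_force: [-0.1, 0.7, -1.6]
width: 0.0873
grip_force: 0.0
```

```bash
python3 plan.py .456 .283 .009 80.8
```

```text
t 26.2 pos [ 0.6083 -0.1067  0.1556] phi 76.2 tilt_rotvec(tool) [ 1.11826321e-03  2.46871472e-04 -3.74567501e-23] w 87.3mm g 0.0 F [-0.1  0.7 -1.6] j [ 0.69  0.47 -0.78  1.54  0.34  1.27 -0.38]
turn z -0.079 rad; then shift cm x 36.03 y -21.27 z 14.66
```

Emit:
move_arm(
  targets=[
    [[0, 0, 0], [0, 0, -0.08], 100],
    [[2.5, -1.5, 0], [0, 0, 0], 100],
    [[4, -2.4, 0], [0, 0, 0], 100],
    [[4, -2.4, 0], [0, 0, 0], 100],
    [[4, -2.4, 0], [0, 0, 0], 100],
    [[4, -2.4, 0], [0, 0, 0], 100],
    [[4, -2.4, 0], [0, 0, 0], 100],
    [[4, -2.4, 0], [0, 0, 0], 100],
    [[4, -2.3, 0], [0, 0, 0], 100],
    [[3.5, -2, 0], [0, 0, 0], 100],
    [[2, -1.1, 1], [0, 0, 0], 100],
    [[0, 0, 3], [0, 0, 0], 100],
    [[0, 0, 3], [0, 0, 0], 100],
    [[0, 0, 1], [0, 0, 0], 100],
    [[0, 0, 0], [0, 0, 0], 100],
    [[0, 0, 0], [0, 0, 0], 100],
  ],
)

```text
time: 28.2
ee_pos: [0.4557, 0.283, 0.0759]
eef_rot: [0.761, 0.648, 0.001, 0.0]
ft_force: [0.3, -0.4, 0.2]
width: 0.0868
grip_force: 0.0
```

```bash
python3 plan.py .456 .283 .009 80.8; python3 - <<'E'
from meas import *
T=Cam("top");crop(T.im,160,150,420,285,3,"pics/t4.png")
E
```

```text
t 28.2 pos [0.4557 0.283  0.0759] phi 80.8 tilt_rotvec(tool) [ 9.66401746e-04 -7.37063289e-04 -3.58169026e-23] w 86.8mm g 0.0 F [ 0.3 -0.4  0.2] j [ 0.15  0.44 -0.94  1.82  0.4   1.08 -1.1 ]
turn z 0.000 rad; then shift cm x 0.00 y 0.03 z 6.69
```

View pics/t4.png

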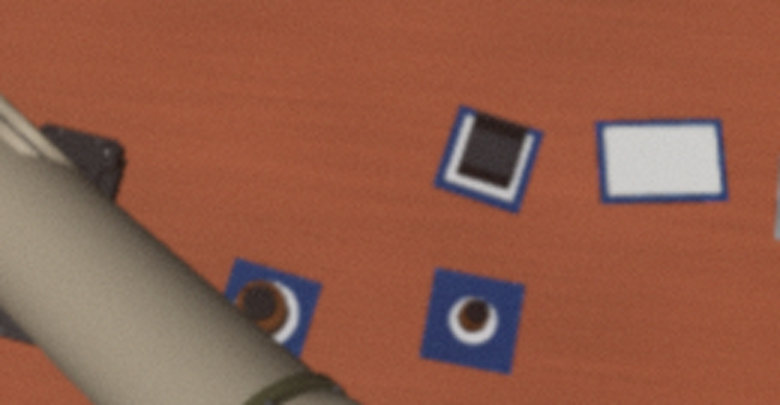

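The pot, at crop (492,150), is on its square and aligned, and the vial and flask are on their discs. Next I'll grasp the tip box.

Emit:
move_arm(
  targets=[
    [[0, 0, 1.5], [0, 0, 0], 100],
    [[0, 0, 2], [0, 0, 0], 100],
    [[0, 0, 1.7], [0, 0, 0], 100],
    [[0, 0, 1], [0, 0, 0], 100],
    [[0, 0, 0.4], [0, 0, 0], 100],
    [[0, 0, 0], [0, 0, 0], 80],
    [[0, 0, 0], [0, 0, 0], 60],
    [[0, 0, 0], [0, 0, 0], 45],
    [[0, 0, 0], [0, 0, 0], 45],
    [[0, 0, 0], [0, 0, 0], 45],
    [[0, 0, 0], [0, 0, 0], 45],
    [[0, 0, 0], [0, 0, 0], 45],
  ],
)

```text
time: 29.75
ee_pos: [0.4554, 0.2827, 0.0093]
eef_rot: [0.761, 0.648, 0.0, 0.0]
ft_force: [0.2, -0.8, 6.2]
width: 0.0558
grip_force: 25.0
```

```bash
python3 plan.py .6217 -.283 .15 95.9
```

```text
t 29.8 pos [0.4554 0.2827 0.0093] phi 80.8 tilt_rotvec(tool) [ 5.08739441e-04 -4.10495153e-06 -1.26353526e-24] w 55.8mm g 25.0 F [ 0.2 -0.8  6.2] j [ 0.09  0.53 -0.88  1.87  0.49  0.97 -1.17]
turn z -0.263 rad; then shift cm x -57.98 y 10.72 z -14.07
```

Emit:
move_arm(
  targets=[
    [[0, 0, -1], [0, 0, 0], 45],
    [[0, 0, -2], [0, 0, 0], 45],
    [[0, 0, -3], [0, 0, 0], 45],
    [[0, 0, -3], [0, 0, -0.05], 45],
    [[0, 0, -3], [0, 0, -0.08], 45],
    [[0, 0, -2], [0, 0, -0.08], 45],
    [[0, 0, 0], [0, 0, -0.053], 45],
    [[-1.5, 0.3, 0], [0, 0, 0], 45],
    [[-3, 0.5, 0], [0, 0, 0], 45],
    [[-4, 0.7, 0], [0, 0, 0], 45],
    [[-4, 0.8, 0], [0, 0, 0], 45],
    [[-4, 0.8, 0], [0, 0, 0], 45],
    [[-4, 0.7, 0], [0, 0, 0], 45],
    [[-4, 0.8, 0], [0, 0, 0], 45],
    [[-4, 0.7, 0], [0, 0, 0], 45],
    [[-4, 0.7, 0], [0, 0, 0], 45],
    [[-3.5, 0.6, 0], [0, 0, 0], 45],
    [[-2, 0.4, 0], [0, 0, 0], 45],
    [[-1, 0.2, 0], [0, 0, 0], 45],
    [[0, 0, 0], [0, 0, 0], 45],
  ],
)

```text
time: 32.25
ee_pos: [0.5669, -0.0975, 0.1491]
eef_rot: [0.67, 0.743, 0.0, -0.0]
ft_force: [-0.3, 0.3, -1.2]
width: 0.0561
grip_force: 25.0
```

```bash
python3 plan.py .6217 -.283 .0153 95.9
```

```text
t 32.2 pos [ 0.5669 -0.0975  0.1491] phi 95.9 tilt_rotvec(tool) [-4.64757071e-05 -4.28727338e-04  1.86619068e-24] w 56.1mm g 25.0 F [-0.3  0.3 -1.2] j [ 0.81  0.41 -0.89  1.65  0.34  1.24 -0.05]
turn z -0.000 rad; then shift cm x -19.02 y 3.55 z 13.38
```

Emit:
move_arm(
  targets=[
    [[-1.5, 0.3, 0], [0, 0, 0], 45],
    [[-3, 0.6, 0], [0, 0, 0], 45],
    [[-4, 0.7, 0], [0, 0, 0], 45],
    [[-4, 0.7, 0], [0, 0, 0], 45],
    [[-3.5, 0.6, 0], [0, 0, 0], 45],
    [[-2, 0.4, 0], [0, 0, 0], 45],
    [[-1, 0.25, 0], [0, 0, 0], 45],
    [[0, 0, 1.5], [0, 0, 0], 45],
    [[0, 0, 3], [0, 0, 0], 45],
    [[0, 0, 3], [0, 0, 0], 45],
    [[0, 0, 2], [0, 0, 0], 45],
    [[0, 0, 1], [0, 0, 0], 45],
    [[0, 0, 0.5], [0, 0, 0], 45],
    [[0, 0, 0], [0, 0, 0], 45],
    [[0, 0, 0], [0, 0, 0], 45],
  ],
)

```text
time: 34.12
ee_pos: [0.6223, -0.2834, 0.04]
eef_rot: [0.67, 0.743, 0.0, 0.001]
ft_force: [-0.8, 0.8, -1.8]
width: 0.056
grip_force: 25.0
```

```bash
python3 plan.py .6217 -.283 .0153 95.9
```

```text
t 34.1 pos [ 0.6223 -0.2834  0.04  ] phi 95.9 tilt_rotvec(tool) [ 1.20195347e-03  7.44035678e-04 -2.07359210e-23] w 56.0mm g 25.0 F [-0.8  0.8 -1.8] j [ 0.86  0.72 -0.74  1.44  0.51  1.17  0.15]
turn z -0.000 rad; then shift cm x 0.04 y -0.05 z 2.47
```

Emit:
move_arm(
  targets=[
    [[0, 0, 1], [0, 0, 0], 45],
    [[0, 0, 0.7], [0, 0, 0], 45],
    [[0, 0, 0.4], [0, 0, 0], 45],
    [[0, 0, 0.2], [0, 0, 0], 45],
    [[0, 0, 0.1], [0, 0, 0], 45],
    [[0, 0, 0.1], [0, 0, 0], 45],
    [[0, 0, 0], [0, 0, 0], 45],
    [[0, 0, 0], [0, 0, 0], 80],
    [[0, 0, 0], [0, 0, 0], 100],
    [[0, 0, 0], [0, 0, 0], 100],
    [[0, 0, 0], [0, 0, 0], 100],
    [[0, 0, -1.5], [0, 0, 0], 100],
    [[0, 0, -2.5], [0, 0, 0], 100],
    [[0, 0, -3], [0, 0, 0], 100],
    [[0, 0, -3], [0, 0, 0], 100],
    [[0, 0, -3], [0, 0, 0], 100],
    [[0, 0, -3], [0, 0, 0], 100],
    [[-1, -3, -2], [0, 0, 0], 100],
    [[-3, -4, 0], [0, 0, 0], 100],
    [[-3, -5, 0], [0, 0, 0], 100],
  ],
)

```text
time: 36.62
ee_pos: [0.5092, -0.3655, 0.1955]
eef_rot: [0.669, 0.743, 0.0, 0.001]
ft_force: [0.1, -0.3, 0.3]
width: 0.087
grip_force: 0.0
```

Emit:
move_arm(
  targets=[
    [[-4, -4, 0], [0, 0, 0], 100],
    [[-4, -4, 0], [0, 0, 0], 100],
    [[-4, -4, 0], [0, 0, 0], 100],
    [[-4, -4, 0], [0, 0, 0], 100],
    [[-4, -3, 0], [0, 0, 0], 100],
    [[0, 0, 0], [0, 0, 0], 100],
    [[0, 0, 0], [0, 0, 0], 100],
  ],
)

```text
time: 37.5
ee_pos: [0.342, -0.5829, 0.1948]
eef_rot: [0.669, 0.743, 0.0, 0.0]
ft_force: [0.5, 1.2, 0.5]
width: 0.0871
grip_force: 0.0
```

```bash
python3 - <<'E'
from meas import *
T,S=Cam("top"),Cam("scene")
crop(T.im,160,150,460,285,2.6,"pics/t5.png");crop(S.im,120,110,380,280,3,"pics/s5.png")
E
```

```text
(no output)
```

View pics/t5.png

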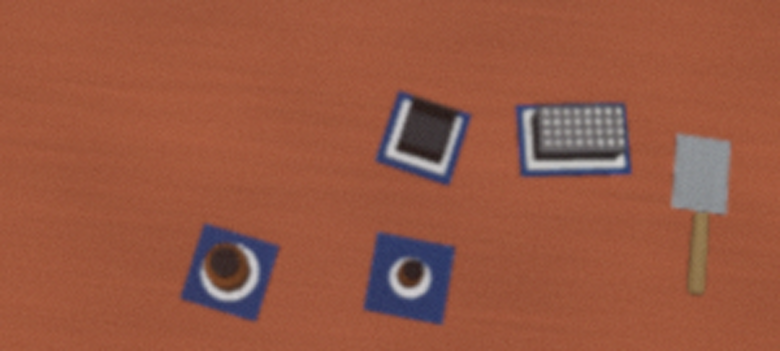

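View pics/s5.png

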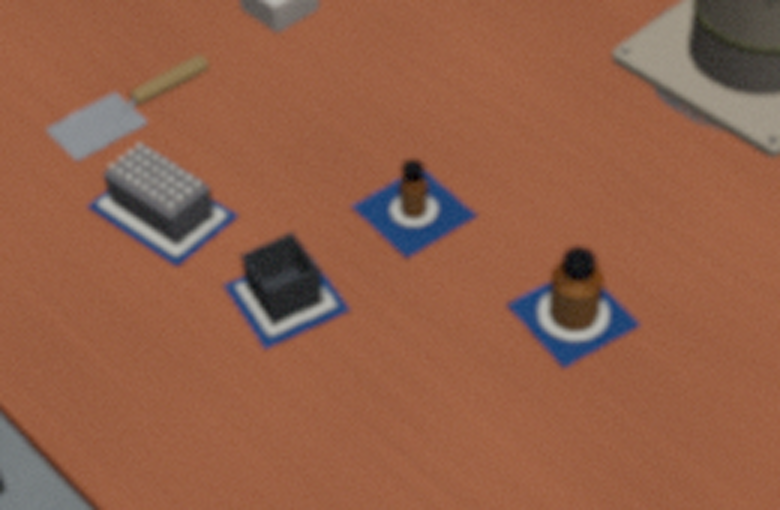

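Both views show all four objects upright on their matching nests. In the top crop the flask is at (228,268), the vial at (410,275), the pot at (428,132) and the tip box at (578,130). There are even white margins around each foot. The arm is clear of the work and the spatula hasn't moved.

```bash
python3 -c "
from bench import r
print(r.close_job())"
```

```text
the job is handed in; nothing more can be done
None
```

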